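Open a sample canister whose cap may be left- or right-threaded

TASK

The sample canister in the bench holder has a quarter-turn cap with an unmarked thread: it may loosen either way. Try it one way and, if it meets a stop, the other; turn it a quarter turn until it is free, lift it off and finish while still holding it in the gripper, upright and still, with its underside about 8 cm above the canister's mouth and over it, touching nothing else. Leave everything else on the bench where it is.

Things in the scene. Friction and masses are not known exactly. Their poses are not given: they have to be found in the camera images.
- canister: stainless canister, 80 mm wide, fixed in an aluminium plate fixed to the bench (12 mm thick; reaches 70 mm along +x and -x, 70 mm to -y, 170 mm to +y). Origin: on the canister's axis at the bench surface, z up. Body 82 mm high, then a neck 43 mm wide whose rim is 125 mm above the bench
- mouth (a point): centre of the canister's mouth, on the axis at rim height; axes as the canister's. The bore leaves the cap about 1.5 mm of side play. As long as the cap's x axis is within about 50 degrees of the canister's x axis, lips inside the neck hold the cap down (it lifts 2 mm at most)
- cap: round black fluted cap seated on the mouth, loose, 0.1 to 0.2 kg. Head 48 mm wide, 34 mm high, an orange bar across its top along the cap's x axis. Origin: on its axis at the head's underside, level with the rim when seated; z up. At the start its x axis is within 5 degrees of the canister's. The thread is right- or left-handed, nothing marks which
- cap_grip (a point): point on the cap's axis 21 mm above its underside, the height to grip. Turned the wrong way the cap meets a hard stop after 3 to 15 degrees (a torque of 0.3 N m tells it); the right way it turns with almost no resistance and can be lifted out at 65 to 105 degrees from the canister's x axis, best at 85 (a stop comes near 110)
- cap_bar (a point): lowest point of the cap, on its axis 21.5 mm below the head's underside: middle of the foot of a steel cross bar, 33 x 8 mm, along the cap's x axis, inside the neck while the cap is seated
- dish: white ceramic bowl, 68 mm wide, 22 mm high, loose on the holder plate beside the canister; origin at its underside
- spare_ring: black rubber ring, 36 mm wide, 7 mm high, loose on the holder plate; origin at its underside
- bottle: amber bottle, 60 mm wide, 150 mm high, loose on the bench; origin at its underside
- beaker: glass beaker, 70 mm wide, 90 mm high, loose on the bench; origin at its underside
- petri_stack: stack of three clear dishes, 90 mm wide, 45 mm high, loose on the bench; origin at its underside
- spatula: spatula with a wooden handle and a flat steel blade, 180 mm long, lying on the bench; origin near its middle
- tin: aluminium tin, 60 mm wide, 55 mm high, loose on the bench; origin at its underside
Things that resemble listed ones, but are neither listed nor needed, are in the scene too. Of the things shaped like the cap, the black one is meant.

How it is judged:
On the way:
1. the cap is turned most of the way to free, still seated in the neck (angle between the x axis of cap and the x axis of canister, either way round above 0.7 rad and z of cap in the frame of mouth below 0.015 m), for 0.02 s.
At the end, for the whole second after the job is handed in: The fingers hold the cap (more than 1 N) with its underside 50 to 150 mm above the rim, within 50 mm of the mouth's axis, tilted less than 0.3 rad, slower than 0.03 m/s, not touching the canister; every bystander within 30 mm of its start (z of cap in the frame of mouth between 0.05 and 0.15 m and horizontal distance between cap and mouth below 0.05 m and angle between cap's own z axis and vertical below 0.3 rad and linear speed of cap below 0.03 m/s and contact force between the fingers and cap above 1 N and contact force between cap and canister below 0.1 N and distance of each of dish, spare_ring, bottle, beaker, petri_stack, spatula, tin from where it was at the start of the episode below 0.03 m); the arm keeps its last pose, push and grip.
It fails at once if a bystander is pushed more than 30 mm (distance of any of dish, spare_ring, bottle, beaker, petri_stack, spatula, tin from where it was at the start of the episode above 0.03 m).
It also fails if it takes over 38 s, if anything falls off the work surface, if the arm or the gripper's body presses on something with over 40 N, if the wrist force passes 120 N, or if a joint passes its speed limit or range.

ROBOT

A 6-joint arm with a two-finger parallel gripper is mounted at the origin on the work surface. World frame = base frame: x ahead of the robot, y to its left, z up, the work surface at z = 0. Lengths are in m, angles in rad, forces in N, time in s.
With the tool pointing down it reaches from about 0.35 to 0.975 m from the base axis. Payload 4.9 kg.
Tool frame: the origin (TCP) lies at the very end of the fingers, on their centre line; the grasp point (between the pads) lies 19 mm behind it; z points along the fingers, x is the direction in which the jaws open and shut, and the axes are right-handed (so a half turn about z gives the same grasp; the last joint's range is limited). The gripper opens to 85 mm and grips with 20 to 120 N. Pads are 22 mm wide; open, the fingers measure 114 mm over their backs; the gripper's body (76 mm by 85 mm) begins 54 mm behind the grasp point. The pads swing forward as they close: fully open they stand 13 mm farther back than shut.
Start: joints at [1.097, 0.053, 1.613, -0, 1.476, -0.119], TCP at [0.217, 0.586, 0.231] pointing down, gripper open.
Joint ranges: [-3.01, 3.01], [-1.01, 2.22], [0.06, 2.58], [-1.02, 4.17], [0.09, 2.62], [-3.14, 3.14]. Speed limits (rad/s): [2.57, 2.57, 3.14, 3.14, 3.14, 3.14].

INTERFACE

Orientations are given as a unit quaternion [w, x, y, z].
In Python, from plant import * gives the robot as it stands.
- The arm moves only by the shell command python3 -m inch 'ROWS'. ROWS is text: rows parted by semicolons, each of 7 numbers parted by spaces: the shift along the tool's x, y, z in m, then the turn, a rotation vector about the tool's x, y, z in rad, then the closure, from 0 (fully open) to 1 (shut). A call has 1 to 10 rows; each row shifts and turns the commanded pose from where the row before left it, along the tool's axes as they then stand; what a row does not reach is not made up. A row lasts 1/12 s, in which the tool goes at most 41.7 mm and 7.16 degrees, less where a joint would pass 70% of its speed; a pose out of reach is approached as far as the arm can. A call with a gripper value outside its range is refused whole. The fingers move at their own pace and stop on an object; the grip force is fixed at half the most. Time passes only in rows, so rows that do not move let the fingers close. It gives the time, the measured TCP pose, the force and the opening at its end, in the units of the state.
- state(): the state, without advancing time (a new reading comes with each control period).
- grab_frame(name): name is "scene" or "top" or "wrist"; returns the picture (400x640x3 uint8, blue, green, red); there is no depth.
- camera_info(name): a dict with "vertical_fov" (degrees; the focal length in pixels is half the picture's height over the tangent of half this angle, whatever the lens; pixels are square), "cx", "cy" (the principal point, pixels), "origin" and "rotation" of the camera in the world. Camera axes: x right, y down, z forward; pixel columns grow to the right and rows downward; lengths in m; the calibration is good to about 2 mm. A picture is of the moment at which its call begins: read the wrist's pose just before it. camera_info takes no time and is no camera call; for the wrist camera it gives the pose at the moment of the call.
- job_done(): hands the job in, once; it reports no verdict.
The state is a dict: "time": time; "joint_pos": joint angles; "joint_vel": joint speeds; "joint_efforts": joint torques, N m; "tool_pos": TCP position; "tool_rot": TCP orientation; "contact_force": force on the tool from outside, world axes, zero at the start; "ft_torque": the same for the moment, N m; "gripper_width": opening from 0.0 (shut) to 1.0 (fully open).
Only numpy, scipy, OpenCV 4.12 (cv2) and the standard library are available. Lean on these libraries where they do the work, as an engineer would, in place of code of your own. Each camera call takes 0.05 s, during which the arm holds its last target.

## Working session

There is one attempt and no reset: what is moved stays moved. The work goes in short steps, Python scripts to look and compute and a shell command to move; the robot and the scene stay as the last step left them, time stands still between calls to the robot, and variables do not carry over. Pictures are saved under pics/ and viewed, and the job is handed in when it is done.

```bash
ls; mkdir -p pics; python3 - <<'E'
from plant import *
import cv2
print(state())
for n in("scene","top","wrist"):
    print(n,camera_info(n)); cv2.imwrite(f"pics/{n}0.png",grab_frame(n))
E
```

```text
pics
{'time': 0.0, 'joint_pos': array([ 1.09698613e+00,  5.33506992e-02,  1.61425528e+00,  7.70181352e-06,
        1.47598263e+00, -1.19006090e-01]), 'joint_vel': array([-0.00258606, -0.00182052,  0.00137064, -0.00012224,  0.00092281,
       -0.00124252]), 'joint_efforts': array([-2.72639627e-03, -3.93721998e+01, -3.70154142e+01, -4.57185943e-04,
        7.38984643e-03,  9.96452712e-06]), 'tool_pos': array([0.21685404, 0.58553234, 0.23008995]), 'tool_rot': array([ 4.65401016e-04,  8.20794137e-01,  5.71223239e-01, -8.82823920e-04]), 'contact_force': array([ 0.29112184, -0.05212227, -0.40493001]), 'ft_torque': array([-0.01064314,  0.0032347 ,  0.01222218]), 'gripper_width': 1.00169575862095}
scene {'vertical_fov': 49.918005556898, 'cx': 330.76288140768264, 'cy': 198.36947644055883, 'origin': array([ 0.94484048, -0.39907482,  1.11830794]), 'rotation': array([-0.23817817,  0.88130994,  0.39335219, -0.10880259])}
top {'vertical_fov': 52.031605312085475, 'cx': 319.73230133450073, 'cy': 206.20526352692022, 'origin': array([0.38037176, 0.00130275, 1.17596042]), 'rotation': array([ 0.03384008, -0.70355665,  0.70858887, -0.04200838])}
wrist {'vertical_fov': 65.7732313757372, 'cx': 317.3131150242878, 'cy': 205.41677592221507, 'origin': array([0.13974232, 0.61355801, 0.37284607]), 'rotation': array([0.13317779, 0.80997864, 0.56378869, 0.09132684])}
```

View pics/scene0.png

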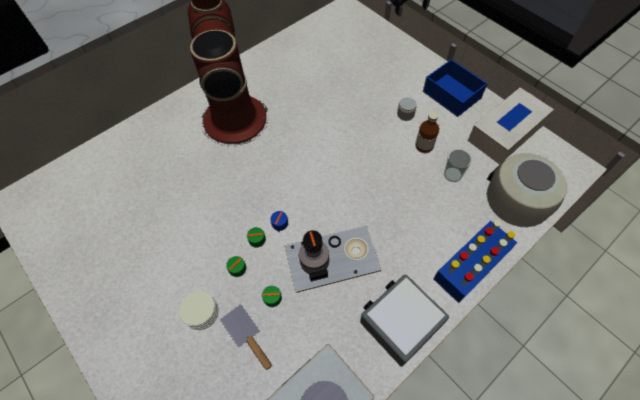

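View pics/top0.png

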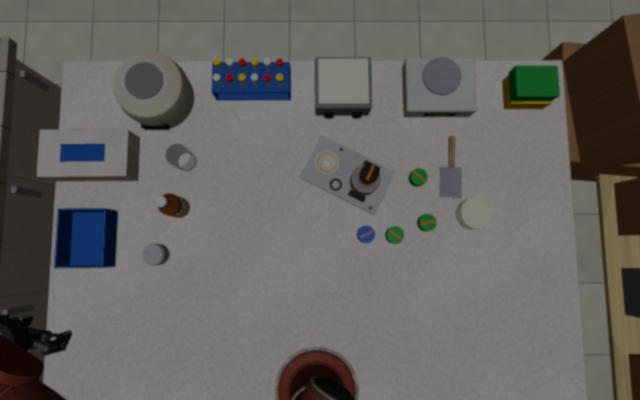

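View pics/wrist0.png

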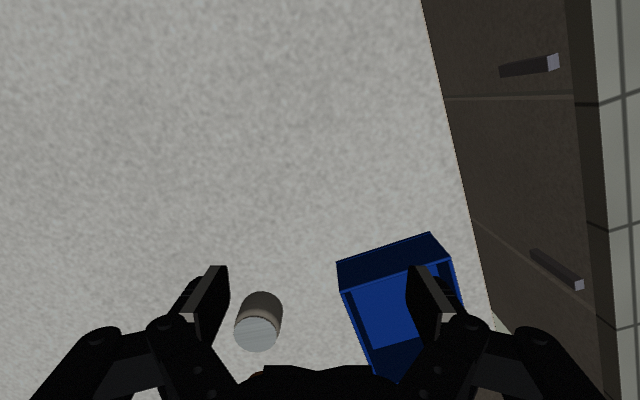

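The scene view shows the black cap with its orange bar at about (312,240), on the steel canister in the plate. In the top view it is at about (370,172). The other caps (three green, one blue) lie loose on the bench, and only this one is black and seated on a canister. I'll confirm with an enlarged crop and triangulate it.

```bash
cat > h.py <<'E'
import numpy as np,cv2
from plant import *
from scipy.spatial.transform import Rotation as R
def cam(n):
    c=camera_info(n); f=200/np.tan(np.radians(c['vertical_fov']/2)); q=c['rotation']
    return f,c['cx'],c['cy'],np.array(c['origin']),R.from_quat([q[1],q[2],q[3],q[0]])
def ray(C,u,v):
    f,cx,cy,o,r=C; d=r.apply([(u-cx)/f,(v-cy)/f,1]); return o,d/np.linalg.norm(d)
def onz(C,u,v,z):
    o,d=ray(C,u,v); return o+d*(z-o[2])/d[2]
def tri(C1,p1,C2,p2):
    o1,d1=ray(C1,*p1);o2,d2=ray(C2,*p2)
    s=np.linalg.lstsq(np.c_[d1,-d2],o2-o1,rcond=None)[0]
    a,b=o1+s[0]*d1,o2+s[1]*d2; return (a+b)/2,np.linalg.norm(a-b)
def orange(im,box):
    x0,y0,x1,y1=box
    b,g,r=[im[y0:y1,x0:x1,i].astype(int) for i in range(3)]
    m=(r>110)&(r-b>70)&(r-g>40)
    v,u=np.nonzero(m); return np.c_[u+x0,v+y0]
def toolrot():
    q=state()['tool_rot']; return R.from_quat([q[1],q[2],q[3],q[0]])
E
python3 - <<'E'
from h import *
s=cv2.imread('pics/scene0.png');t=cv2.imread('pics/top0.png')
bx={'scene':(295,222,330,255),'top':(352,155,388,185)}
P={}
for n,im in(('scene',s),('top',t)):
    p=orange(im,bx[n]);C=cam(n);c=p.mean(0);P[n]=(C,c)
    w=np.array([onz(C,*q,.160)[:2] for q in p]);_,S,V=np.linalg.svd(w-w.mean(0))
    print(n,len(p),c,onz(C,*c,.160),np.degrees(np.arctan2(V[0,1],V[0,0]))%180)
print(tri(*P['scene'],*P['top']))
# plate corners
C=cam('top')
for q in((320,137),(395,172),(376,213),(301,176)): print(q,onz(C,*q,.012))
a=cv2.resize(s[200:310,270:400],None,fx=4,fy=4,interpolation=2)
b=cv2.resize(t[125:225,290:410],None,fx=4,fy=4,interpolation=2)
cv2.imwrite('pics/cs.png',a);cv2.imwrite('pics/ct.png',b)
E
```

```text
scene 30 [312.03333333 238.36666667] [ 0.57771723 -0.13780069  0.16      ] 153.71009625565512
top 6 [369.66666667 172.83333333] [ 0.57352582 -0.13733761  0.16      ] 155.74900944893614
(array([ 0.57511707, -0.13721316,  0.15477373]), np.float64(0.0020579525653100237))
(320, 137) [ 0.70827452 -0.0149929   0.012     ]
(395, 172) [ 0.60369596 -0.23087921  0.012     ]
(376, 213) [ 0.48515506 -0.1732287   0.012     ]
(301, 176) [0.59352316 0.04059899 0.012     ]
```

View pics/cs.png

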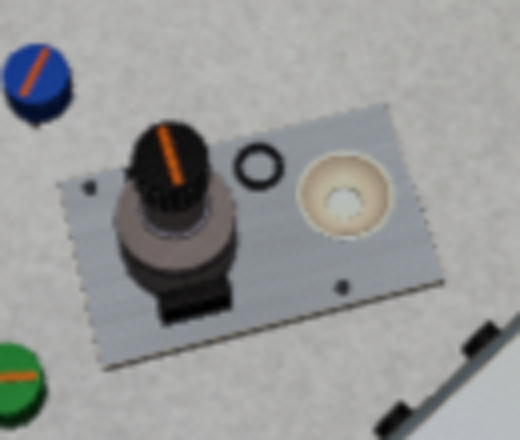

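View pics/ct.png

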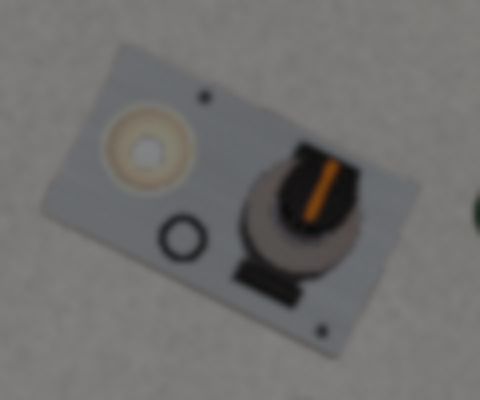

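The crops agree: the black cap with its orange bar sits on the canister, and the caps lying on the bench are green and blue. Two checks put the axis at about (0.576,-0.138):
- **Bar:** the triangulated bar height is 0.155, against 0.159 expected.
- **Plate:** its edges give (0.575,-0.139), with canister x along -26°, which matches the bar at 154°.

Next I turn the tool by -96° in yaw and then travel high.

```bash
python3 -m inch '0 0 0 0 0 0.12 0;0 0 0 0 0 0.12 0;0 0 0 0 0 0.12 0;0 0 0 0 0 0.12 0;0 0 0 0 0 0.12 0;0 0 0 0 0 0.12 0;0 0 0 0 0 0.12 0;0 0 0 0 0 0.12 0;0 0 0 0 0 0.12 0;0 0 0 0 0 0.12 0'
python3 -m inch '0 0 0 0 0 0.12 0;0 0 0 0 0 0.12 0;0 0 0 0 0 0.12 0;0 0 0 0 0 0.12 0;0.032 0.024 0 0 0 0 0;0.032 0.024 0 0 0 0 0;0.032 0.024 0 0 0 0 0;0.032 0.024 0 0 0 0 0'
cat > to.py <<'E'
import sys
from h import *
g=np.array([float(a) for a in sys.argv[1:4]]);s=state();r=toolrot()
print('t',s['time'],'pos',s['tool_pos'].round(4),'axes x,z',r.apply([1,0,0]).round(3),r.apply([0,0,1]).round(4),'q6',s['joint_pos'][5].round(3))
print('shift in tool',r.inv().apply(g-s['tool_pos']).round(4),'F',s['contact_force'].round(2),'M',s['ft_torque'].round(3),'w',round(s['gripper_width'],3))
E
python3 to.py 0.576 -0.138 0.235
```

```text
time: 0.98
tool_pos: [0.217, 0.5858, 0.2308]
tool_rot: [0.0, 1.0, 0.005, -0.0]
contact_force: [-0.1, 0.4, -0.7]
gripper_width: 0.999
time: 1.65
tool_pos: [0.2887, 0.4413, 0.2307]
tool_rot: [0.0, 0.973, -0.229, -0.0]
contact_force: [1.0, 0.7, 0.7]
gripper_width: 0.998
t 1.65 pos [0.2887 0.4413 0.2307] axes x,z [ 0.895 -0.446  0.   ] [-4.e-04 -7.e-04 -1.e+00] q6 1.313
shift in tool [ 0.5157  0.3901 -0.004 ] F [0.97 0.7  0.75] M [-0.103 -0.009  0.009] w 0.998
```

```bash
python3 -m inch '0.032 0.024 0 0 0 0 0;0.032 0.024 0 0 0 0 0;0.032 0.024 0 0 0 0 0;0.032 0.024 0 0 0 0 0;0.032 0.024 0 0 0 0 0;0.032 0.024 0 0 0 0 0;0.032 0.024 0 0 0 0 0;0.032 0.024 0 0 0 0 0;0.032 0.024 0 0 0 0 0;0.032 0.024 0 0 0 0 0'
python3 -m inch '0.032 0.024 0 0 0 0 0;0.032 0.024 0 0 0 0 0;0.032 0.024 0 0 0 0 0;0.03 0.022 0 0 0 0 0;0.015 0.012 0 0 0 0 0;0 0 0 0 0 0 0;0 0 0 0 0 0 0'
python3 - <<'E'
from h import *
im=grab_frame('wrist');cv2.imwrite('pics/w1.png',im);im=grab_frame('top');cv2.imwrite('pics/t1.png',im)
E
python3 to.py 0.576 -0.138 0.235
```

```text
time: 2.48
tool_pos: [0.4677, 0.0831, 0.2312]
tool_rot: [-0.0, 0.973, -0.23, 0.0]
contact_force: [1.1, 1.1, 0.3]
gripper_width: 1.006
time: 3.07
tool_pos: [0.5459, -0.0735, 0.2307]
tool_rot: [-0.0, 0.973, -0.231, -0.001]
contact_force: [0.6, -0.1, 0.1]
gripper_width: 1.0
t 3.1667 pos [ 0.5456 -0.0721  0.2309] axes x,z [ 0.895 -0.447 -0.001] [-8.e-04  6.e-04 -1.e+00] q6 0.197
shift in tool [ 0.0567  0.0454 -0.0041] F [ 0.13  0.58 -0.18] M [-0.02  -0.002  0.015] w 0.998
```

View pics/w1.png

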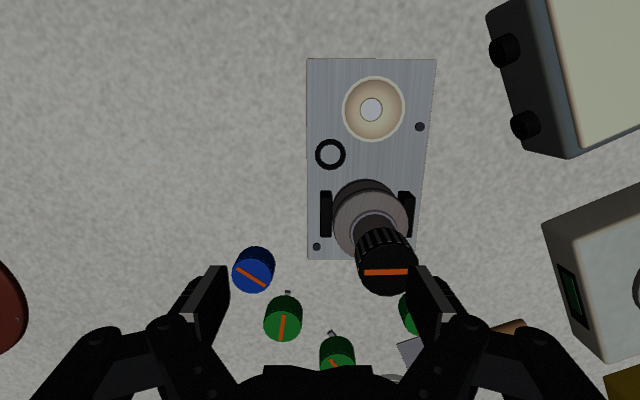

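The wrist view shows the black cap's orange bar at about (385,271), nearly parallel to the jaw direction. I'll measure it from here.

```bash
cat > bar.py <<'E'
from h import *
import sys
z=float(sys.argv[2])
C=cam('wrist');im=grab_frame('wrist');cv2.imwrite(f'pics/{sys.argv[1]}.png',im)
box=[int(a) for a in sys.argv[3:7]]
p=orange(im,box);c=(p.min(0)+p.max(0))/2
w=np.array([onz(C,*q,z)[:2] for q in p]);_,S,V=np.linalg.svd(w-w.mean(0));d=(w-w.mean(0))@V[0]
print(len(p),c,onz(C,*c,z),'deg',np.degrees(np.arctan2(V[0,1],V[0,0]))%180,'len',np.ptp(d),p.min(0),p.max(0))
sc=cam('scene')
print('tri w/ scene0',tri(C,c,sc,(312.03,238.37)))
E
python3 bar.py w2 0.159 340 240 430 300; python3 to.py 0.576 -0.138 0.235
```

```text
213 [386.  272.5] [ 0.57310367 -0.13825931  0.159     ] deg 153.9514197640039 len 0.03298143616333894 [365 270] [407 275]
tri w/ scene0 (array([ 0.5749346 , -0.13783303,  0.15807644]), np.float64(0.004077480071150569))
t 3.2167 pos [ 0.5456 -0.0718  0.2311] axes x,z [ 0.895 -0.446 -0.001] [-5.e-04  4.e-04 -1.e+00] q6 0.197
shift in tool [ 0.0568  0.0457 -0.0039] F [-0.25  0.86 -0.49] M [0.019 0.012 0.046] w 0.999
```

```bash
python3 -m inch '0.0285 0.0235 0 0 0 0 0;0.027 0.023 0 0 0 0 0;0 0 0.02 0 0 0 0;0 0 0.02 0 0 0 0;0 0 0 0 0 0 0;0 0 0 0 0 0 0'
python3 bar.py w3 0.159 150 150 480 400; python3 to.py 0.5745 -0.138 0.125
```

```text
time: 3.72
tool_pos: [0.5738, -0.1378, 0.19]
tool_rot: [-0.0, 0.973, -0.229, -0.002]
contact_force: [0.9, 0.4, 0.5]
gripper_width: 1.0
912 [282.5 301. ] [ 0.53350443 -0.1668823   0.159     ] deg 153.76945041421524 len 0.14539934941330315 [168 238] [397 364]
tri w/ scene0 (array([ 0.56989939, -0.143735  ,  0.19352474]), np.float64(0.03867652545515677))
t 3.7667 pos [ 0.5747 -0.1382  0.1917] axes x,z [ 0.895 -0.446 -0.   ] [-1.e-04  1.e-04 -1.e+00] q6 0.101
shift in tool [-0.0002 -0.      0.0667] F [ 0.67 -0.89  0.79] M [0.008 0.044 0.002] w 1.0
```

View pics/w3.png

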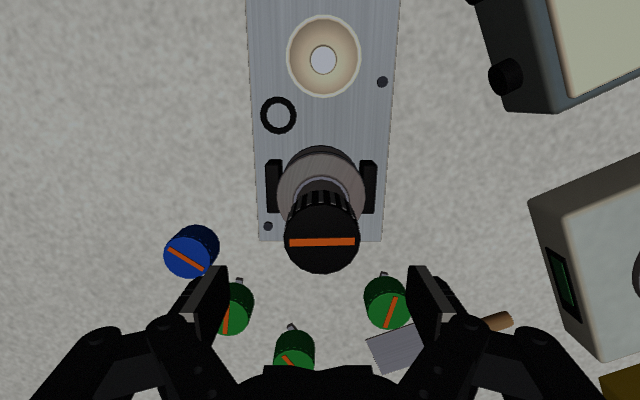

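The cap is now centred between the fingers, with its bar at about (320,242).

```bash
python3 - <<'E'
from h import *
im=cv2.imread('pics/w3.png');C=cam('wrist');p=orange(im,(270,215,370,270));c=(p.min(0)+p.max(0))/2
print(c,p.min(0),p.max(0),onz(C,*c,.159),toolrot().inv().apply(onz(C,*c,.159)-state()['tool_pos']))
E
python3 -m inch '0 0 0.022 0 0 0 0;0 0 0.022 0 0 0 0;0 0 0.0215 0 0 0 0;0 0 0 0 0 0 0;0 0 0 0 0 0 0'; python3 to.py 0.5745 -0.138 0.125
```

```text
[322. 242.] [290 238] [354 246] [ 0.5765161  -0.14112305  0.159     ] [0.00295418 0.00185094 0.03267699]
time: 4.18
tool_pos: [0.5747, -0.1385, 0.1263]
tool_rot: [-0.0, 0.973, -0.229, -0.0]
contact_force: [0.4, -0.6, 0.6]
gripper_width: 0.996
t 4.1833 pos [ 0.5747 -0.1385  0.1263] axes x,z [ 0.895 -0.447 -0.001] [-5.e-04  2.e-04 -1.e+00] q6 0.101
shift in tool [-0.0004 -0.0004  0.0013] F [ 0.43 -0.57  0.55] M [ 0.021 -0.016  0.004] w 0.996
```

```bash
python3 -m inch '0.001 0.001 0.004 0 0 0 0;0 0 0 0 0 0 0.2;0 0 0 0 0 0 0.35;0 0 0 0 0 0 0.42;0 0 0 0 0 0 0.5;0 0 0 0 0 0 0.6'; python3 to.py 0.5745 -0.138 0.125
python3 -m inch '0 0 0 0 0 0 1;0 0 0 0 0 0 1;0 0 0 0 0 0 1;0 0 0 0 0 0 1;0 0 0 0 0 0 1'; python3 to.py 0.5745 -0.138 0.125; python3 bar.py w4 0.159 250 180 400 300
```

```text
time: 4.68
tool_pos: [0.5762, -0.1409, 0.1234]
tool_rot: [0.0, 0.973, -0.23, 0.001]
contact_force: [0.3, 0.4, 6.0]
gripper_width: 0.548
t 4.6833 pos [ 0.5762 -0.1409  0.1234] axes x,z [ 0.894 -0.448  0.003] [ 2.4e-03 -9.0e-04 -1.0e+00] q6 0.099
shift in tool [-0.0028 -0.0019 -0.0016] F [0.35 0.42 6.  ] M [ 0.018  0.086 -0.019] w 0.548
time: 5.1
tool_pos: [0.5762, -0.1409, 0.1234]
tool_rot: [0.0, 0.973, -0.23, 0.001]
contact_force: [0.1, 0.3, 6.2]
gripper_width: 0.545
t 5.1 pos [ 0.5762 -0.1409  0.1234] axes x,z [ 0.894 -0.448  0.002] [ 2.2e-03 -8.0e-04 -1.0e+00] q6 0.099
shift in tool [-0.0028 -0.0019 -0.0016] F [0.06 0.25 6.21] M [ 0.094  0.172 -0.014] w 0.545Traceback (most recent call last):
  File "bar.py", line 6, in <module>
    p=orange(im,box);c=(p.min(0)+p.max(0))/2
                        ~~~~~^^^
    return umr_minimum(a, axis, None, out, keepdims, initial, where)
ValueError: zero-size array to reduction operation minimum which has no identity
```

View pics/w4.png

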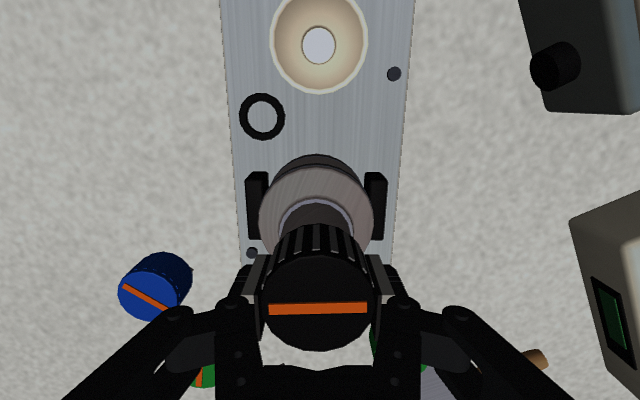

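The cap is gripped at an opening of 0.545 (about 46 mm), with its bar at (318,308), and lateral force is near zero. I'll relieve the small vertical load, then try one way.

```bash
python3 -m inch '0 0 -0.001 0 0 0 1;0 0 0 0 0 -0.05 1;0 0 0 0 0 -0.05 1;0 0 0 0 0 0 1'; python3 to.py 0.5762 -0.141 0.125
python3 -m inch '0 0 0 0 0 -0.05 1;0 0 0 0 0 -0.05 1;0 0 0 0 0 0 1'; python3 to.py 0.5762 -0.141 0.125
```

```text
time: 5.48
tool_pos: [0.5757, -0.1407, 0.1234]
tool_rot: [0.0, 0.984, -0.181, 0.001]
contact_force: [0.5, -0.0, 3.6]
gripper_width: 0.548
t 5.4833 pos [ 0.5757 -0.1407  0.1234] axes x,z [ 0.935 -0.355  0.001] [ 1.1e-03 -4.0e-04 -1.0e+00] q6 -0.002
shift in tool [ 0.0005  0.0001 -0.0016] F [ 0.49 -0.01  3.65] M [-0.057 -0.076  0.104] w 0.548
time: 5.73
tool_pos: [0.5758, -0.1407, 0.1234]
tool_rot: [-0.0, 0.991, -0.133, 0.001]
contact_force: [1.3, -0.7, 4.9]
gripper_width: 0.553
t 5.7333 pos [ 0.5758 -0.1407  0.1234] axes x,z [ 0.965 -0.263  0.001] [ 0.0015 -0.     -1.    ] q6 -0.099
shift in tool [ 0.0004  0.0002 -0.0016] F [ 1.26 -0.7   4.89] M [ 0.065 -0.081 -0.538] w 0.553
```

The counter-clockwise torque jumped to -0.54 N m at about 11°, so that is the stop. I'll reverse.

```bash
python3 -m inch '0 0 0 0 0 0.06 1;0 0 0 0 0 0.1 1;0 0 0 0 0 0.1 1;0 0 0 0 0 0.1 1;0 0 0 0 0 0.1 1;0 0 0 0 0 0.1 1;0 0 0 0 0 0 1'; python3 to.py 0.5762 -0.141 0.125
```

```text
time: 6.32
tool_pos: [0.5756, -0.1407, 0.1234]
tool_rot: [0.0, 0.916, -0.402, 0.0]
contact_force: [-0.7, 0.9, 4.8]
gripper_width: 0.545
t 6.3167 pos [ 0.5756 -0.1407  0.1234] axes x,z [ 0.677 -0.736  0.001] [ 6.e-04 -4.e-04 -1.e+00] q6 0.462
shift in tool [ 0.0007 -0.0002 -0.0016] F [-0.65  0.93  4.77] M [-0.022 -0.026 -0.023] w 0.545
```

It is free clockwise, with torque near 0 at about 21° past the start. I'll carry on to 85°.

```bash
python3 -m inch '0 0 0 0 0 0.1 1;0 0 0 0 0 0.1 1;0 0 0 0 0 0.1 1;0 0 0 0 0 0.1 1;0 0 0 0 0 0.1 1;0 0 0 0 0 0.1 1;0 0 0 0 0 0 1'; python3 to.py 0.5762 -0.141 0.125
python3 -m inch '0 0 0 0 0 0.1 1;0 0 0 0 0 0.1 1;0 0 0 0 0 0.1 1;0 0 0 0 0 0.1 1;0 0 0 0 0 0.1 1;0 0 0 0 0 0 1;0 0 0 0 0 0 1'; python3 to.py 0.5762 -0.141 0.125
python3 - <<'E'
from h import *
cv2.imwrite('pics/w5.png',grab_frame('wrist'))
E
```

```text
time: 6.9
tool_pos: [0.5755, -0.1395, 0.1234]
tool_rot: [-0.001, 0.757, -0.654, -0.001]
contact_force: [-0.4, 3.5, 6.3]
gripper_width: 0.546
t 6.9 pos [ 0.5755 -0.1395  0.1234] axes x,z [ 0.145 -0.989 -0.002] [ 1.0e-04  1.9e-03 -1.0e+00] q6 1.06
shift in tool [ 0.0016 -0.0005 -0.0016] F [-0.38  3.49  6.34] M [ 0.498  0.183 -0.023] w 0.546
time: 7.48
tool_pos: [0.5753, -0.1389, 0.1234]
tool_rot: [0.001, -0.573, 0.82, 0.001]
contact_force: [-1.7, 5.9, 6.8]
gripper_width: 0.549
t 7.4833 pos [ 0.5753 -0.1389  0.1234] axes x,z [-0.344 -0.939 -0.003] [-4.0e-04  3.2e-03 -1.0e+00] q6 1.557
shift in tool [ 0.0017 -0.0016 -0.0016] F [-1.68  5.95  6.75] M [ 0.869  0.25  -0.022] w 0.549
```

View pics/w5.png

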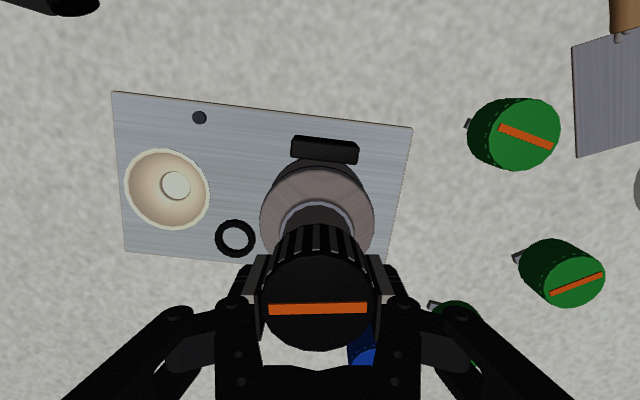

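The bar stayed with the jaws at (318,308) while the plate rotated in view, so the cap has turned about 84°. I'll relieve the side load and lift a little.

```bash
python3 -m inch '-0.0015 0.0005 0 0 0 0 1;0 0 -0.004 0 0 0 1;0 0 -0.006 0 0 0 1;0 0 -0.008 0 0 0 1;0 0 0 0 0 0 1'; python3 to.py 0.5753 -0.1389 0.206
```

```text
time: 7.95
tool_pos: [0.5759, -0.1392, 0.1423]
tool_rot: [0.001, -0.572, 0.82, -0.001]
contact_force: [-0.2, 0.4, -0.9]
gripper_width: 0.548
t 7.95 pos [ 0.5759 -0.1392  0.1423] axes x,z [-0.346 -0.938 -0.   ] [ 1.7e-03 -5.0e-04 -1.0e+00] q6 1.561
shift in tool [-0.0001  0.0006 -0.0637] F [-0.19  0.37 -0.89] M [0.061 0.008 0.034] w 0.548
```

It came free with about 19 mm of lift and no force. The underside should end 80 mm above the rim, which puts the TCP at about 0.203.

```bash
python3 -m inch '0 0 -0.015 0 0 0 1;0 0 -0.02 0 0 0 1;0 0 -0.018 0 0 0 1;0 0 -0.008 0 0 0 1;0 0 0 0 0 0 1;0 0 0 0 0 0 1;0 0 0 0 0 0 1;0 0 0 0 0 0 1'; python3 to.py 0.5753 -0.139 0.203
python3 - <<'E'
from h import *
cv2.imwrite('pics/w6.png',grab_frame('wrist'))
s=grab_frame('scene');t=grab_frame('top')
a=cv2.resize(s[160:320,210:410],None,fx=4,fy=4)[:600];cv2.imwrite('pics/s6.png',a)
d=cv2.absdiff(t,cv2.imread('pics/top0.png'));cv2.imwrite('pics/t6.png',t)
E
```

```text
time: 8.62
tool_pos: [0.5745, -0.1387, 0.1999]
tool_rot: [-0.001, -0.572, 0.82, 0.001]
contact_force: [-0.7, -0.2, -1.7]
gripper_width: 0.544
t 8.6167 pos [ 0.5745 -0.1387  0.1999] axes x,z [-0.346 -0.938 -0.   ] [-0.0028  0.001  -1.    ] q6 1.561
shift in tool [-0.     -0.0009 -0.0031] F [-0.73 -0.24 -1.72] M [-0.035 -0.036 -0.031] w 0.544
```

View pics/w6.png

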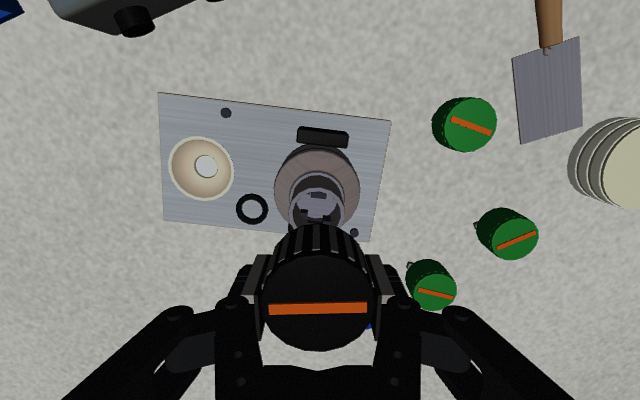

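View pics/s6.png

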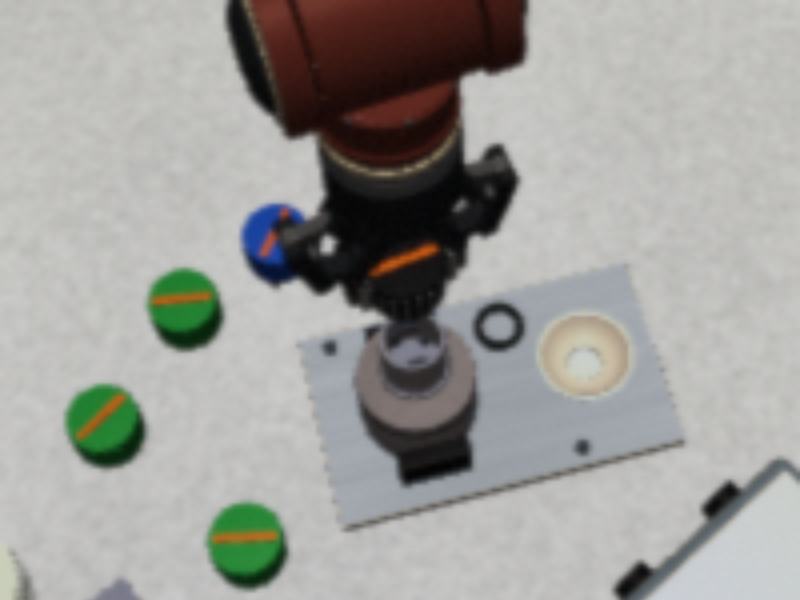

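View pics/t6.png

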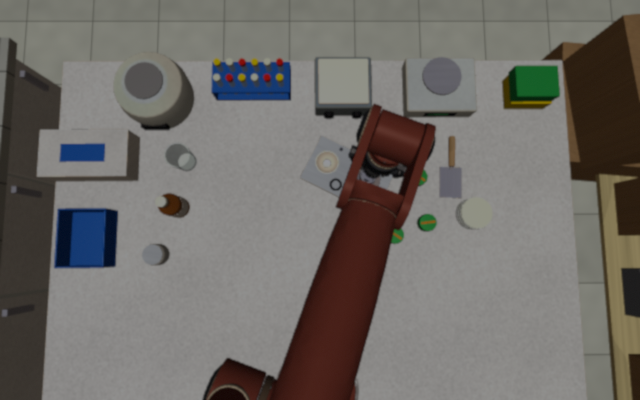

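The scene crop shows the open mouth at about (413,345) with the cap held directly above it. In the top view the bystanders are where they started. The underside is about 77 mm above the rim, and the wrist carries about -1.7 N, consistent with the cap's weight.

```bash
python3 -m inch '0 0 -0.003 0 0 0 1;0 0 0 0 0 0 1;0 0 0 0 0 0 1;0 0 0 0 0 0 1'; python3 to.py 0.575 -0.139 0.203; python3 -c "
from plant import *
print(job_done())"
```

```text
time: 9.1
tool_pos: [0.5755, -0.139, 0.205]
tool_rot: [0.0, -0.572, 0.82, -0.0]
contact_force: [0.0, 0.4, -1.5]
gripper_width: 0.547
t 9.1 pos [ 0.5755 -0.139   0.205 ] axes x,z [-0.346 -0.938  0.   ] [ 3.e-04 -1.e-04 -1.e+00] q6 1.561
shift in tool [0.0001 0.0004 0.002 ] F [ 0.05  0.38 -1.52] M [ 0.009 -0.023 -0.037] w 0.547
the job is handed in; nothing more can be done
None
```

I took the black cap off the canister and handed the job in at 9.1 s of the 38 s allowed, with the gripper still holding the cap above the open mouth. No verdict was reported.

- **Which way it turned:** counter-clockwise it met a hard stop after about 11° (0.54 N m). Clockwise it turned freely, and I took it to about 84° and lifted it out.
- **Last checks:** the cap was upright and still, with its underside about 8 cm above the rim and over the mouth to within a few millimetres. The grip opening held at 0.547, and the wrist carried 1.5 N, about the cap's weight.
- **Bystanders:** by eye, everything visible in the final pictures looked unmoved; I did not measure it.
- **Disagreements:** my camera estimates of the cap's position differed by about 3 mm, so I let the jaws centre it. A side load of about 6 N built up during the turn, and I relieved it before lifting. One mid-job bar measurement found no pixels because its crop was misplaced, so I checked that picture by eye instead.

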